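# Shut and latch the rearing tub

### The arm

A 7-joint arm with a two-finger parallel gripper is mounted at the origin on the work surface. World frame = base frame: x ahead of the robot, y to its left, z up, the work surface at z = 0. Lengths are in m, angles in rad, forces in N, time in s.
With the tool pointing down it reaches from about 0.425 to 0.825 m from the base axis. Payload 3.6 kg.
Tool frame: the origin (TCP) lies where the fingers leave the gripper's body, on its centre line; the fingertips stand 73 mm ahead of it and the grasp point (between the pads) lies 54 mm ahead of it; x points along the fingers, y is the direction in which the jaws open and shut, and the axes are right-handed (so a half turn about x gives the same grasp; the last joint's range is limited). The gripper opens to 85 mm and grips with 20 to 120 N. Pads are 22 mm wide; open, the fingers measure 114 mm over their backs; the gripper's body (76 mm by 85 mm) begins 54 mm behind the grasp point. The pads swing forward as they close: fully open they stand 13 mm farther back than shut.
Start: joints at [-1.192, 0.615, -0.013, 1.423, 0.008, 1.103, -0.04], TCP at [0.257, 0.597, 0.304] pointing down, gripper open.
Joint ranges: [-3.12, 3.12], [-0.3, 2.06], [-1.34, 1.32], [0.26, 2.42], [-1.36, 4.5], [0.01, 1.98], [-2.84, 2.84]. Speed limits (rad/s): [2.79, 2.79, 3.14, 3.14, 3.14, 3.14, 3.14].

### API

Orientations are given as a unit quaternion [x, y, z, w].
In Python, from station import arm, snapshot, camera_info, ticket gives the robot as it stands. Calls block until the motion is done:
- arm.movep(position, orientation): joint-space move of the TCP to a pose.
- arm.line_to(position, velocity=0.15, ori=None): straight line of the TCP; ori=None keeps the orientation; velocity is the mean speed in m/s.
- arm.move_j(angles): joint-space move.
- arm.move_gripper(opening, effort=None): opening from 0.0 (shut) to 1.0 (fully open); effort is the grip in N (None keeps the last); returns when the fingers have stopped.
- arm.pause(seconds).
- arm.ik(position, orientation): joint angles nearest the present ones, or None.
- snapshot(name): name is "scene" or "side" or "wrist"; returns the picture (480x640x3 uint8, blue, green, red); there is no depth.
- camera_info(name): a dict with "fx", "fy", "cx", "cy" (pixels), "R" (3x3) and "t" (3): a world point X has camera coordinates R X + t; the wrist camera has in their place "T_tool_cam" (4x4, takes a point from camera to tool coordinates, whose origin is the TCP and whose axes are the tool frame's). Camera axes: x right, y down, z forward; pixel columns grow to the right and rows downward; lengths in m; the calibration is good to about 2 mm. A picture is of the moment at which its call begins: read the wrist's pose just before it. camera_info takes no time and is no camera call.
A pose or a line that the arm cannot do raises arm.MotionError and nothing moves.
- ticket.finish_job(): hands the job in, once; it reports no verdict.
Readings, each from a call of its own:
- arm.read_time(): time.
- arm.read_joint_positions(): joint angles.
- arm.read_dq(): joint speeds.
- arm.read_effort(): joint torques, N m.
- arm.read_tool_pos(): TCP position.
- arm.read_eef_rot(): TCP orientation.
- arm.read_ft_force(): force on the tool from outside, world axes, zero at the start.
- arm.read_wrist_torque(): the same for the moment, N m.
- arm.read_opening(): opening from 0.0 (shut) to 1.0 (fully open).
Only numpy, scipy, OpenCV 4.12 (cv2) and the standard library are available. Lean on these libraries where they do the work, as an engineer would, in place of code of your own. Each camera call takes 0.05 s, during which the arm holds its last target. There are 200 camera calls.

### The job

Close up the rearing tub on the bench: first push its lid down until it is fully shut, then push each of the two blue latches at its front up and over so that it snaps down over the lid, and leave the tub closed with your hand clear. A push with the fingertips does it all: do not raise the lid any further, do not lift, tip or shove the tub from its place, and leave the other things on the bench as they are.

Things in the scene. Friction and masses are not known exactly. Their poses are not given: they have to be found in the camera images.
- tub: the rearing tub: translucent, 180 (x) x 280 (y) mm, 113 mm tall without its lid, tan egg tray inside, about 2.8 kg in all, standing loose on the bench. Origin: centre of its underside; z up; its front, with the two latches, faces its -x (roughly the robot), +y is its left side seen from the robot
- lid (a joint): hinge of the tub's lid, rad: 0 = shut, grows as the front edge rises. The hinge is stiff: the lid stays where it is left, and goes down under about 1.5 N at its front edge
- lid_front (a point): point on the top face of the lid, midway between the two sides and 21 mm in from its front edge. The lid is a white plate with a green mesh panel, 186 x 288 mm, 10 mm thick, hinged along the tub's far (+x) rim, axis along the tub's y at x 92, z 115 mm in the tub's frame. The point lies 165 mm from the axis and 10 mm above its level; shut, it is at x -73, y 0, z 125 mm in the tub's frame
- latch_left (a joint): hinge of the left blue latch, rad: 0 = open, the paddle leans back from the tub towards its front, 25 degrees off upright; 0.44 = upright, the dead centre; 1.95 = latched, the paddle lies over the lid, 3 degrees off level. A spring drives it away from dead centre to whichever end is nearer, so it snaps; about 1.5 N square to the paddle at its tip starts it, up to 3 N where the finger rubs on it. The axis is level, along the tub's y
- latch_left_tip (a point): middle of the round bar at the free tip of the left (+y) latch paddle. The paddle is bright blue, 50 mm wide (along the tub's y), 6 mm thick; its tip bar is 54 mm long, 12 mm thick, 70 mm from the latch's hinge, which lies at x -109, y 80, z 130 mm in the tub's frame, between small white ears 138 mm high. Open, the tip lies 30 mm in front of the hinge line and 63 mm above it
- latch_right (a joint): hinge of the right blue latch, rad: 0 = open, the paddle leans back from the tub towards its front, 25 degrees off upright; 0.44 = upright, the dead centre; 1.95 = latched, the paddle lies over the lid, 3 degrees off level. A spring drives it away from dead centre to whichever end is nearer, so it snaps; about 1.5 N square to the paddle at its tip starts it, up to 3 N where the finger rubs on it. The axis is level, along the tub's y
- latch_right_tip (a point): middle of the round bar at the free tip of the right (-y) latch paddle. The paddle is bright blue, 50 mm wide (along the tub's y), 6 mm thick; its tip bar is 54 mm long, 12 mm thick, 70 mm from the latch's hinge, which lies at x -109, y -80, z 130 mm in the tub's frame, between small white ears 138 mm high. Open, the tip lies 30 mm in front of the hinge line and 63 mm above it
- spray: blue spray bottle with a white head, 60 mm across, 189 mm tall; bystander. Origin: centre of its underside
- jar: white jar with a blue cap, 64 mm across, 85 mm tall; bystander. Origin: centre of its underside
- roll: white paper roll standing on end, 64 mm across, 100 mm tall; bystander. Origin: centre of its underside
- small_tub: small closed translucent tub with white lid, 112 x 142 x 85 mm; bystander. Origin: centre of its underside
- spoon: blue-handled spoon lying flat, 170 mm long; bystander. Origin: middle of its length, at the underside
- dish: shallow red dish, 80 mm across, 25 mm tall; bystander. Origin: centre of its underside
- can: black can, 52 mm across, 70 mm tall; bystander. Origin: centre of its underside

How it is judged:
On the way, in this order (a step that is already met when the one before it is completed fails the run):
1. the lid is pushed shut, both latches still open (value of joint lid below 0.05 rad and value of joint each of latch_left, latch_right below 0.3 rad), for 0.2 s.
2. one latch has snapped over (value of joint lid below 0.05 rad and value of joint any of latch_left, latch_right above 1.8 rad), for 0.2 s.
3. both latches have snapped over (value of joint lid below 0.05 rad and value of joint each of latch_left, latch_right above 1.8 rad), for 0.2 s.
At the end, for the whole second after the job is handed in: the lid is shut (hinge under 0.05 rad), both latches lie over it (hinge above 1.8 rad), and the tub stands still and level, within 40 mm of where it began (all of step 3 and linear speed of tub below 0.01 m/s and distance of tub from where it was at the start of the episode below 0.04 m and angle between tub's own z axis and vertical below 0.05 rad); the robot touches nothing.
It fails at once if a latch is thrown past centre while the lid is still open (over 0.12 rad) (value of joint lid above 0.12 rad and value of joint any of latch_left, latch_right above 0.6 rad).
It fails at once if the lid is raised more than 0.85 rad (value of joint lid above 0.85 rad).
It fails at once if the tub is lifted over 15 mm, tipped over 0.12 rad or shoved over 40 mm (height (world z) of tub above 0.015 m or angle between tub's own z axis and vertical above 0.12 rad or distance of tub from where it was at the start of the episode above 0.04 m).
It fails at once if a bystander is moved more than 30 mm (distance of any of spray, jar, roll, small_tub, spoon, dish, can from where it was at the start of the episode above 0.03 m).
It also fails if it takes over 48 s, if anything falls off the work surface, if the arm or the gripper's body presses on something with over 40 N, if the wrist force passes 120 N, or if a joint passes its speed limit or range.

## Working session

There is one attempt and no reset: what is moved stays moved. The work goes in short steps, each a Python script; the robot and the scene stay as the last script left them, time stands still between calls to the robot, and variables do not carry over. Pictures are saved under pics/ and viewed, about 8 in all and at most 12, crops included, and the job is handed in when it is done.

```bash
mkdir -p pics; python3 - <<'E'
from station import *
import cv2,numpy as np
for n in("scene","side"):
    cv2.imwrite(f"pics/{n}0.png",snapshot(n)); i=camera_info(n)
    R=np.array(i["R"]);print(n,i["fx"],i["cx"],i["cy"],R.round(3).tolist(),"pos",(-R.T@np.array(i["t"])).round(3))
print(arm.read_time(),arm.read_eef_rot(),arm.read_tool_pos(),arm.read_opening())
E
```

```text
scene 540.3375298299339 325.70936127997226 248.44982098317928 [[-0.529, 0.849, -0.005], [0.629, 0.388, -0.673], [-0.569, -0.36, -0.739]] pos [1.353 0.482 1.144]
side 493.319401155446 318.020793197927 232.0952577620862 [[0.884, -0.467, 0.01], [-0.243, -0.48, -0.843], [0.398, 0.743, -0.538]] pos [ 0.128 -0.811  0.731]
0.1 [ 0.14166682  0.6927585  -0.14326538  0.69245304] [0.25636792 0.59674717 0.30285454] 0.9992162308256952
```

View pics/scene0.png

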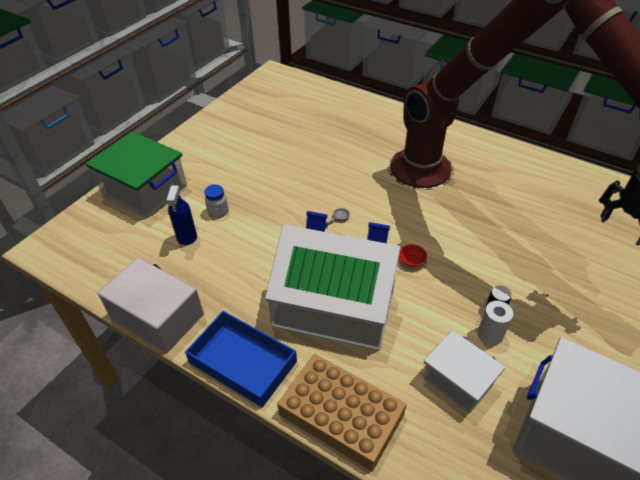

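View pics/side0.png

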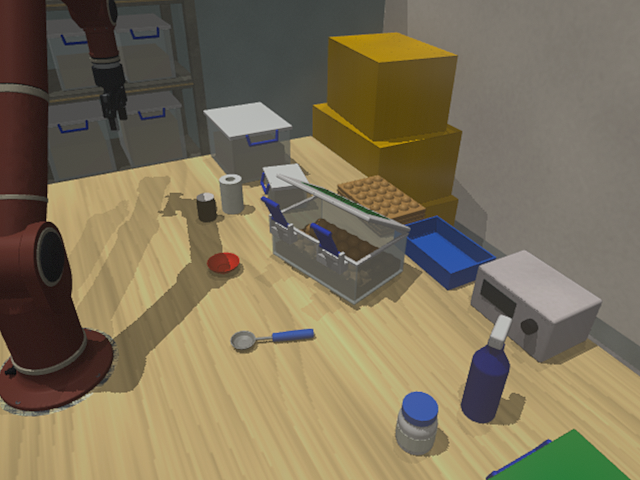

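The scene view shows the tub at (335,290) with its lid raised and the blue tips at (316,216) and (378,228). In the side view the latches are at (272,208) and (325,238). I'll enlarge both crops for exact points.

```bash
python3 - <<'E'
import cv2,numpy as np
a=cv2.imread("pics/scene0.png")[200:350,260:410];b=cv2.imread("pics/side0.png")[165:315,258:418]
f=lambda c:cv2.resize(c,(400,400*c.shape[0]//c.shape[1]),interpolation=cv2.INTER_CUBIC)
A,B=f(a),f(b);B=cv2.copyMakeBorder(B,0,400-B.shape[0],0,0,0)
cv2.imwrite("pics/crop0.png",np.hstack([A,B]))
for n,(x0,y0,x1,y1) in {"scene":(290,200,410,260),"side":(255,190,350,260)}.items():
    im=cv2.imread(f"pics/{n}0.png");h=cv2.cvtColor(im,cv2.COLOR_BGR2HSV)
    m=cv2.inRange(h,(105,130,50),(130,255,255));k=np.zeros_like(m);k[y0:y1,x0:x1]=m[y0:y1,x0:x1]
    N,l,s,c=cv2.connectedComponentsWithStats(k)
    for i in range(1,N):
        if s[i,4]>20:
            r=cv2.minAreaRect(np.argwhere(l==i)[:,::-1].astype(np.float32));print(n,s[i],c[i].round(1),cv2.boxPoints(r).round(1).tolist())
E
```

```text
scene [307 211  21  20 309] [316.2 220.7] [[304.29998779296875, 227.0], [307.20001220703125, 210.89999389648438], [328.70001220703125, 214.8000030517578], [325.79998779296875, 230.89999389648438]]
scene [368 223  22  19 315] [377.8 231.9] [[366.0, 238.1999969482422], [369.20001220703125, 221.8000030517578], [389.20001220703125, 225.8000030517578], [386.0, 242.1999969482422]]
side [261 197  17  10  65] [269.4 201.3] [[260.6000061035156, 198.6999969482422], [262.5, 195.3000030517578], [277.70001220703125, 203.6999969482422], [275.8999938964844, 207.0]]
side [311 223  20  13  92] [320.4 228.9] [[309.8999938964844, 226.0], [312.1000061035156, 222.0], [330.6000061035156, 231.89999389648438], [328.3999938964844, 235.89999389648438]]
```

View pics/crop0.png

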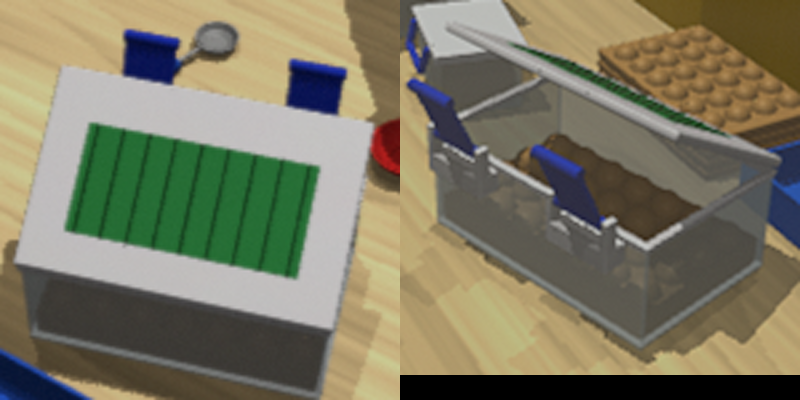

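The crop shows both tip bars, the lid's front corners and the tub's foot clearly, so I'll triangulate and cast rays.

```bash
cat > h.py <<'E'
from station import *
import cv2,numpy as np
def ray(n,p):
    i=camera_info(n);R=np.array(i["R"]);c=-R.T@np.array(i["t"])
    d=R.T@np.array([(p[0]-i["cx"])/i["fx"],(p[1]-i["cy"])/i["fy"],1]);return c,d/np.linalg.norm(d)
def tri(p,q):
    a,u=ray("scene",p);b,v=ray("side",q);s=np.linalg.lstsq(np.c_[u,-v],b-a,rcond=None)[0]
    P,Q=a+s[0]*u,b+s[1]*v;return (P+Q)/2,np.linalg.norm(P-Q)
def onz(n,p,z):
    c,d=ray(n,p);return c+d*(z-c[2])/d[2]
E
python3 - <<'E'
from h import *
np.set_printoptions(precision=4,suppress=True)
L,e=tri((378.9,225.1),(269.4,201.3));print("L",L,e)
R,e2=tri((317,213.9),(320.4,228.9));print("R",R,e2)
d=L-R;yaw=np.arctan2(-d[0],d[1]);print("sep",np.linalg.norm(d),"yaw",np.degrees(yaw))
cs=[("scene",(31,338)),("scene",(320,397)),("side",(243,343)),("side",(40,222)),("side",(355,275))]
pts=[]
for n,(x,y) in cs:
    p=(260+x/2.667,200+y/2.667) if n=="scene" else (258+x*.4,165+y*.4)
    pts.append(onz(n,p,0));print(n,p,pts[-1])
ex=np.array([np.cos(yaw),np.sin(yaw),0]);ey=np.array([-ex[1],ex[0],0])
print("origin from tips",(L+R)/2+ex*.139,"z off",(L+R)[2]/2-.193)
for m in (lambda:(pts[0]-pts[1]),lambda:pts[2]-pts[3]):
    d=m();print(np.linalg.norm(d),np.degrees(np.arctan2(d[0],-d[1])))
for k in(pts[2],pts[4]):pass
print("c from foot",(pts[4]+pts[3])/2)
for p,q in (((62,68),None),((372,124),(52,25))):
    pp=(260+p[0]/2.667,200+p[1]/2.667)
    if q: print("lidL",tri(pp,(258+q[0]*.4,165+q[1]*.4)))
E
```

```text
L [0.4875 0.0913 0.1951] 0.0001858418082807298
R [ 0.5345 -0.061   0.1947] 0.0018423162110753088
sep 0.15936656489094236 yaw 17.18314508738411
scene (271.6235470566179, 326.7341582302212) [ 0.7715 -0.049   0.    ]
scene (379.98500187476566, 348.8563929508812) [0.6846 0.2147 0.    ]
side (355.2, 302.20000000000005) [ 0.6068 -0.0995  0.    ]
side (274.0, 253.8) [0.5198 0.1579 0.    ]
side (400.0, 275.0) [ 0.7565 -0.0632  0.    ]
origin from tips [0.6438 0.0562 0.1949] z off 0.0019116964887422039
0.2776038150382667 18.24941034074783
0.2716948340141245 18.694633324787848
c from foot [0.6381 0.0474 0.    ]
lidL (array([0.5444, 0.172 , 0.2139]), np.float64(0.005476482402778466))
```

Tub: origin about (0.643, 0.055), yaw about 17.6°, lid raised about 0.45 rad. I'll go above the lid's front with the fingers shut and push it down.

```bash
cat >> h.py <<'E'
from scipy.spatial.transform import Rotation as Ro
yaw=np.radians(17.6);ex=np.array([np.cos(yaw),np.sin(yaw),0]);ey=np.array([-ex[1],ex[0],0]);O=np.array([.643,.0555,0])
Q=[Ro.from_matrix(np.c_[[0,0,-1],s*ey,np.cross([0,0,-1],s*ey)]).as_quat() for s in(1,-1)]
def W(x,y,z): return O+ex*x+ey*y+np.array([0,0,z+.073])   # TCP for fingertip at tub coords
def tipt():
    p=np.array(arm.read_tool_pos())-O;return np.array([p@ex,p@ey,p[2]-.073])
def F():
    f=np.array(arm.read_ft_force());return np.array([f@ex,f@ey,f[2]])
E
python3 - <<'E'
from h import *
np.set_printoptions(precision=4,suppress=True)
arm.move_gripper(0.0)
q0=np.array(arm.read_joint_positions())
c=[(np.abs(np.array(j)-q0).max(),k) for k in(0,1) for j in[arm.ik(W(-.068,0,.33),Q[k])] if j is not None]
print(c);k=min(c)[1];print("use",k);q=Q[k]
arm.line_to(np.array(arm.read_tool_pos())+[0,0,.08],.2)
arm.movep(W(-.068,0,.33),q);arm.line_to(W(-.068,0,.235),.15)
arm.pause(.2);print(arm.read_time(),tipt(),F(),arm.read_opening())
f0=F()
for z in np.arange(.225,.115,-.01):
    arm.line_to(W(-.068,0,z),.06);f=F()-f0
    print(round(z,3),tipt(),f)
    if f[2]>10:break
print(arm.read_time());cv2.imwrite("pics/side1.png",snapshot("side")[130:330,200:470])
E
```

```text
[(np.float64(1.8331351751448846), 0), (np.float64(1.0084956175958941), 1)]
use 1
4.7083 [-0.0676 -0.0002  0.2361] [-1.0794  0.3621 -0.4679] 0.0018095286476953714
0.225 [-0.0683  0.0002  0.2244] [0.6126 0.4436 1.2376]
0.215 [-0.0682  0.0001  0.2144] [1.4209 0.3573 0.7017]
0.205 [-0.0681  0.0002  0.2044] [ 0.8755 -0.5069  0.7702]
0.195 [-0.0681  0.0003  0.1944] [ 0.813  -0.5582  0.2464]
0.185 [-0.0682  0.0003  0.1843] [ 2.0671 -0.7221 -0.0289]
0.175 [-0.0683  0.0002  0.1744] [1.0453 0.7673 0.1186]
0.165 [-0.0683  0.0002  0.1644] [ 1.1907 -0.2541  0.573 ]
0.155 [-0.0683  0.0002  0.1544] [ 1.3641 -0.3385  0.7473]
0.145 [-0.0683  0.0002  0.1444] [ 0.9225 -0.6554  0.0483]
0.135 [-0.0683  0.0002  0.1344] [ 0.7659  0.3721 -0.1333]
0.125 [-0.0678 -0.0002  0.1248] [ 1.1117 -1.1363  1.9329]
8.1917
```

View pics/side1.png

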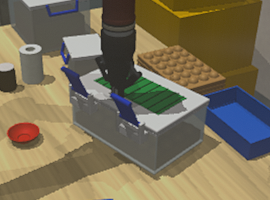

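The lid looks shut. I'll press briefly to confirm, then throw the left latch.

```bash
cat >> h.py <<'E'
def latch(y):
    q=Q[1];f0=F()
    arm.movep(W(-.185,y,.265),q);arm.line_to(W(-.185,y,.178),.15);arm.pause(.2);f0=F()
    for x in np.arange(-.175,-.079,.008):
        arm.line_to(W(x,y,.178),.06);f=F()-f0;print(round(x,3),tipt(),f)
        if np.linalg.norm(f)>14: print("STOP");break
    arm.pause(.3);arm.line_to(W(x,y,.265),.15);arm.line_to(W(-.2,y,.265),.2)
    print(arm.read_time());cv2.imwrite(f"pics/l{int(y*1e3)}.png",cv2.resize(snapshot("side")[150:320,230:430],None,fx=3,fy=3))
E
python3 - <<'E'
from h import *
np.set_printoptions(precision=4,suppress=True)
for z in(.122,.119,.117):
    arm.line_to(W(-.068,0,z),.05);arm.pause(.15);f=F();print(z,tipt(),f)
    if f[2]>8:break
arm.pause(.3)
arm.line_to(W(-.068,0,.265),.2)
latch(.08)
E
```

```text
0.122 [-0.0679 -0.0003  0.1246] [-3.6689  1.3252 16.3901]
-0.175 [-0.1744  0.0801  0.1782] [-1.6579 -0.526  -0.0087]
-0.167 [-0.1666  0.08    0.178 ] [-0.6515 -0.3823  1.2471]
-0.159 [-0.1586  0.08    0.178 ] [-0.8697 -0.4041 -0.2503]
-0.151 [-0.1509  0.08    0.1778] [-1.5096 -0.2694 -1.8293]
-0.143 [-0.1424  0.08    0.178 ] [-1.4405  0.0918 -0.2985]
-0.135 [-0.1343  0.08    0.1781] [-0.7366 -0.4363 -0.5421]
-0.127 [-0.1264  0.0801  0.178 ] [-0.5289  0.1778 -0.3291]
-0.119 [-0.1185  0.0801  0.178 ] [-1.2688 -0.0512 -0.0285]
-0.111 [-0.1106  0.08    0.178 ] [-0.9688 -0.0871 -0.0743]
-0.103 [-0.1026  0.08    0.178 ] [-0.3271  0.5135  0.3668]
-0.095 [-0.0946  0.08    0.1779] [-1.2126 -0.8236  0.2465]
-0.087 [-0.0867  0.08    0.1779] [-1.1669 -0.1829 -0.0491]
16.55
```

View pics/l80.png

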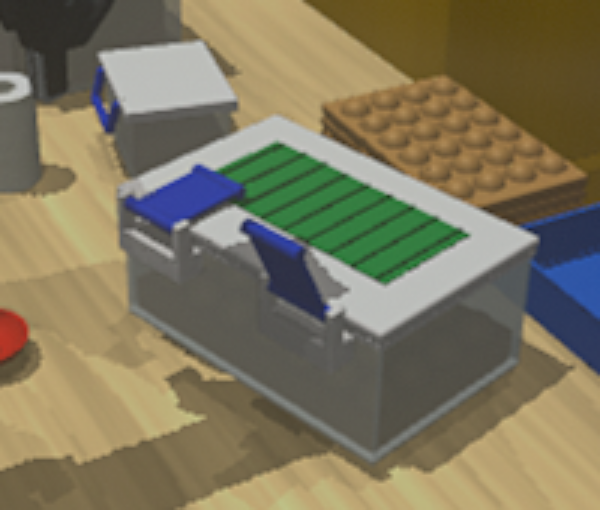

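The lid is shut and the left latch at (185,195) lies over it, while the right one at (285,265) is still open. Next is the right latch.

```bash
python3 - <<'E'
from h import *
np.set_printoptions(precision=4,suppress=True)
latch(-.08)
p=np.array(arm.read_tool_pos());arm.line_to(p+[0,0,.08],.2)
arm.movep([.30,.50,.40],Q[1]);arm.pause(.3)
print(arm.read_time(),tipt(),F())
a=snapshot("side");b=snapshot("scene")
cv2.imwrite("pics/side2.png",a);cv2.imwrite("pics/scene2.png",b)
A=cv2.resize(a[150:320,230:430],(400,340));B=cv2.resize(b[200:370,250:420],(340,340))
cv2.imwrite("pics/end.png",np.hstack([A,B]))
for n,i in(("side",a),("scene",b)):
    d=cv2.absdiff(i,cv2.imread(f"pics/{n}0.png")).max(2);cv2.imwrite(f"pics/d{n}.png",d)
print("foot front corner before (355.2,302.2) side")
E
```

```text
-0.175 [-0.1743 -0.0799  0.1781] [ 0.7501  0.7924 -0.4191]
-0.167 [-0.1665 -0.0799  0.1779] [ 0.3668 -0.711  -0.1839]
-0.159 [-0.1586 -0.0799  0.1779] [ 1.2754  0.1529 -0.4059]
-0.151 [-0.1508 -0.08    0.1779] [-0.9906  0.2141 -0.6318]
-0.143 [-0.1423 -0.0799  0.178 ] [-0.4042  0.2373 -0.3875]
-0.135 [-0.1342 -0.0798  0.178 ] [-0.7035 -0.0271 -1.4722]
-0.127 [-0.1263 -0.0798  0.178 ] [-0.9952 -0.054  -0.2039]
-0.119 [-0.1185 -0.0799  0.1779] [ 0.5295  0.8408 -0.1406]
-0.111 [-0.1105 -0.0799  0.1779] [ 0.1269  0.2754 -0.4383]
-0.103 [-0.1025 -0.0798  0.1779] [-0.103   1.0105 -1.0326]
-0.095 [-0.0945 -0.0798  0.1779] [-0.2355 -0.0835 -0.7586]
-0.087 [-0.0866 -0.0798  0.1779] [ 0.8754  0.4156 -0.065 ]
23.4
26.475 [-0.1923  0.527   0.3271] [-0.3956 -0.4494  0.497 ]
foot front corner before (355.2,302.2) side
```

View pics/end.png

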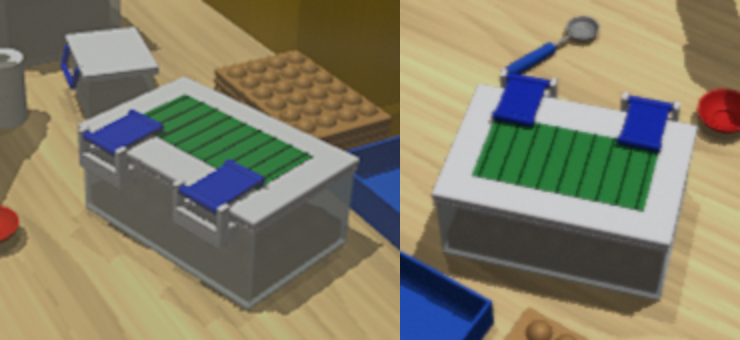

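View pics/side2.png

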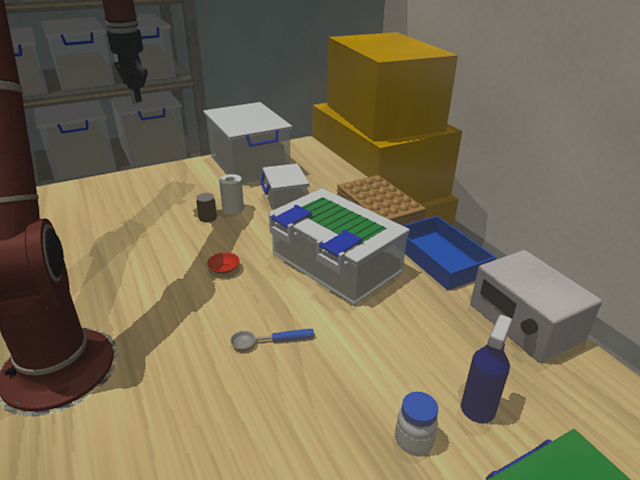

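Both latches lie flat over the shut lid, at (125,130) and (222,185) in the crop. The tub's foot corner is still at about (355,302), the bystanders look unmoved, and the hand is clear. I'm handing the job in.

```bash
python3 -c "
from station import ticket
print(ticket.finish_job())"
```

```text
the job is handed in; nothing more can be done
None
```

The tub is closed, with the lid shut and both blue latches over it. I handed the job in at about 26.5 s on the robot's clock; no verdict is reported.

- **What I did:** I located the tub from the two fixed cameras. With the fingers shut, I pushed the lid down until it met a hard stop, about 16 N at 125 mm height. I then pushed the left latch and the right latch past centre, and moved the hand well clear.
- **Last checks:** The final side and scene pictures show the lid shut and both latches flat on it. By eye, the tub and the other objects were where they started. The wrist force with the hand clear was under 1 N.
- **Limits of the checks:** I judged the hinge angles and object positions from the pictures and did not measure them numerically. The pushes on the latches stayed within the force sensor's noise of 1–2 N, so the pictures are the only evidence that they snapped. None of the checks disagreed.

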